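Fit the oversize hatch panel under the lips of a pump housing

TASK

Close the pump housing with the aluminium hatch panel: hold the panel slanting, slip its low end under the lip on the side with the spring-loaded steel bar and push the bar back until you feel the stop behind it, so that the high end can swing down inside the opposite lip. Lay the panel flat on the ledges and, still holding it, ease it back gently with the spring until it is fully home against the opposite end wall, under both lips, then let go. Never force, drop or let the panel snap against the plastic housing (it cracks at 30 N), and leave the other things on the bench where they are.

Things in the scene. Friction and masses are not known exactly. Their poses are not given: they have to be found in the camera images.
- panel: Flat aluminium hatch panel 150 (x) x 96 (y) x 5 mm, 0.22 to 0.37 kg, lying grip up at the start. Upright black grip in the middle of its top: 16 mm thick along x, 36 mm wide along y, 55 mm tall (top 60 mm above the underside). Origin: centre of the underside; z up through the grip. Both ends are alike, either may go first.
- housing: Fixed black plastic box, rim at z = 70 mm, x from -131 to 101, y +-64; inner side walls at y +-52. Origin on the bench, x along its length, z up; a pump stands inside below z = 30. It carries a clamped inner frame (lips, ledges, end walls, spring bar) that may sit up to 6 mm either way along x; the frame's shift is not measured: find it by feel or by eye.
- frame_nominal (a point): Origin for the frame's sizes, at ledge height, drawn for a frame with no shift: housing (0, 0, 45) mm. In frame mm: opening x +-68, y +-52; a 5 mm thick lip over each end, underside 20 above the ledges; end ledges x -105 to -40 and 50 to 75, side ribs 12 wide, 2 lower, between them. Home stop: end wall at x = 75. Seated, the panel's origin is at the frame's x = 0, 7 mm under each lip.
- shoulder_nominal (a point): Frame (-84, 0, 0) mm, drawn for no shift: the deep pocket under the -x lip. Rigid shoulders on both sides of the bar (|y| 30 to 52) stop the panel's corners here. With the panel flat against them its other end is only 2 mm clear of the +x lip's edge.
- keeper (a joint): Spring-loaded steel bar in that pocket, 54 mm wide (y +-27), 12 mm tall, on the ledge. Value in m: 0 = fully out, face at frame x = -63 mm, seen 5 mm inside the opening; grows as it is pushed to -x: 0.012 with the panel home, 0.021 at the shoulders. Pushing takes about 2 N at 0, 7 N at 0.012, 10.5 N at 0.021; left free it snaps back.
- screwdriver: Bystander: screwdriver 190 mm long lying on the bench, to be left alone.
- spray_can: Bystander: upright spray can, 66 mm diameter, 160 mm tall; origin under its centre.
- pliers: Bystander: pliers lying on the bench, 150 mm long.
- brass_fitting: Bystander: brass fitting, 24 mm diameter, 32 mm tall, upright.
- tape_roll: Bystander: paper tape roll lying flat, 90 mm diameter, 20 mm tall.
- coil: Bystander: valve coil, steel block with a green side, 40 x 55 x 45 mm.
Mind the look-alikes: they are no part of the job. Leave any brown or red look-alike of the panel alone.

How it is judged (in metres and radians):
On the way:
1. the slanting panel (over 7 degrees), its low end under the lip, has pushed the spring-loaded bar back past 18 mm (value of joint keeper above 0.018 m and angle between panel's own z axis and vertical above 0.12 rad and z of panel in the frame of housing above 0.05 m and contact force between panel and housing above 2 N), for 0.1 s.
At the end, for the whole second after the job is handed in: The panel lies flat (within 1.4 degrees) on the ledges, its underside at ledge height (-2 to +1.5 mm), home against the +x end wall under both lips (the bar reads 10 to 14 mm, the panel within 9 mm of the housing origin along x, 6 mm across, 3.4 degrees), at rest and released (x of panel in the frame of housing between -0.009 and 0.009 m and value of joint keeper between 0.01 and 0.014 m and y of panel in the frame of housing between -0.006 and 0.006 m and z of panel in the frame of housing between 0.043 and 0.0465 m and angle between panel's own z axis and vertical below 0.025 rad and angle between the x axis of panel and the x axis of housing, either way round below 0.06 rad and linear speed of panel below 0.01 m/s); the robot touches nothing.
It fails at once if the panel presses or strikes the housing (or its bar) with more than 30 N (contact force between panel and housing above 30 N).
It fails at once if the panel, flat in the housing, is let snap home (faster than 0.2 m/s) (linear speed of panel above 0.2 m/s and z of panel in the frame of housing below 0.05 m and horizontal distance between panel and housing below 0.02 m).
It fails at once if a bystander is moved more than 30 mm (distance of any of screwdriver, spray_can, pliers, brass_fitting, tape_roll, coil from where it was at the start of the episode above 0.03 m).
It also fails if it takes over 72 s, if anything falls off the work surface, if the arm or the gripper's body presses on something with over 40 N, if the wrist force passes 120 N, or if a joint passes its speed limit or range.

ROBOT

A 6-joint arm with a two-finger parallel gripper is mounted at the origin on the work surface. World frame = base frame: x ahead of the robot, y to its left, z up, the work surface at z = 0. Lengths are in mm, angles in degrees, forces in N, time in s.
With the tool pointing down it reaches from about 275 to 750 mm from the base axis. Payload 10.2 kg.
Tool frame: the origin (TCP) lies midway between the tips of the shut fingers; the grasp point (between the pads) lies arm.grasp_offset behind it (arm.grasp_offset is the distance from the TCP to the grasp point, in mm); z points along the fingers, y is the line along which they close (so a half turn about z gives the same grasp; the last joint's range is limited). The gripper opens to 85 mm and grips with 20 to 120 N. Pads are 22 mm wide; open, the fingers measure 114 mm over their backs; the gripper's body (76 mm by 85 mm) begins 54 mm behind the grasp point. The pads swing forward as they close: fully open they stand 13 mm farther back than shut.
Start: joints at [64.263, 17.928, 85.812, -0, 76.261, -12.8], TCP at [117.553, 511.676, 231.294] pointing down, gripper open.
Joint ranges: [-168.41, 168.41], [-55.51, 124.54], [10.69, 146.95], [-70.63, 250.63], [1, 178], [-165.06, 165.06]. Speed limits (degrees/s): [136.94, 136.94, 172.46, 180, 180, 180].

INTERFACE

Orientations are given as a 3x3 rotation matrix whose columns are the frame's x, y, z axes.
In Python, from workcell import arm gives the robot as it stands.
- The arm moves only by the tool send_rows, never from a script. Its argument "targets" is a list of rows, each a list of 3 entries, a list of its own where there are three numbers: the opening, from -1 (shut) to 1 (fully open), so that 0 is half open, then the shift along the world's x, y, z in m, then the turn, a rotation vector about the world's x, y, z in degrees. A call has 1 to 20 rows; each row shifts and turns the commanded pose from where the row before left it; what a row does not reach is not made up. A row lasts 1/12 s, in which the tool goes at most 41.7 mm and 7.16 degrees, less where a joint would pass 70% of its speed; a pose out of reach is approached as far as the arm can. A call with a gripper value outside its range is refused whole. The fingers move at their own pace and stop on an object; "newtons" is the grip in N (left out, the last holds). Time passes only in rows, so rows that do not move let the fingers close. It gives the time, the measured TCP pose, the force, the opening and the grip force at its end, in the units of the state.
- arm.state(): the state, without advancing time (a new reading comes with each control period).
- arm.get_image(name): name is "side" or "top"; returns a dict with "color" (384x512x3 uint8, red, green, blue), "vertical_fov" (degrees; the focal length in pixels is half the picture's height over the tangent of half this angle, whatever the lens; pixels are square), "cx", "cy" (the principal point, pixels), "R" (3x3) and "t" (3): a world point X has camera coordinates R X + t. Camera axes: x right, y down, z forward; pixel columns grow to the right and rows downward; lengths in mm; the calibration is good to about 2 mm. A picture is of the moment at which its call begins. There is no depth.
- arm.close_job(): hands the job in; it is judged then, once.
The state is a dict: "t": time; "joint_positions": joint angles; "joint_vel": joint speeds; "joint_efforts": joint torques, N m; "tcp_pos": TCP position; "tool_rot": TCP orientation; "ft_force": force on the tool from outside, world axes, zero at the start; "ft_torque": the same for the moment, N m; "opening": finger opening in mm; "grip_force": force on a finger pad.
Only numpy, scipy, OpenCV 4.12 (cv2) and the standard library are available. Lean on these libraries where they do the work, as an engineer would, in place of code of your own. Each camera call takes 0.05 s, during which the arm holds its last target. There are 200 camera calls.

## Working session

There is one attempt and no reset: what is moved stays moved. The work goes in short steps, Python scripts to look and compute and a tool call to move; the robot and the scene stay as the last step left them, time stands still between calls to the robot, and variables do not carry over. Pictures are saved under pics/ and viewed, at most 10 in all, crops included, and the job is handed in when it is done.

Besides the shell and the picture viewer there is one more tool, called by a JSON object that holds its "api" and its "payload", one argument or row to a line. send_rows: Moves the arm, as the interface text tells. Its arguments: {"type":"object","properties":{"targets":{"type":"array"},"newtons":{"type":"number"}},"required":["targets"]}

```bash
mkdir -p pics; ls; python3 - <<'E'
from workcell import arm
import cv2
print(arm.state(), arm.grasp_offset)
for n in("top","side"):
    d=arm.get_image(n); cv2.imwrite(f"pics/{n}0.png",d["color"][:,:,::-1])
    print(n,d["vertical_fov"],d["cx"],d["cy"],d["R"],d["t"])
E
```

```text
pics
{'t': 0.0, 'joint_positions': array([ 6.42649711e+01,  1.79575804e+01,  8.58559847e+01, -1.11943483e-03,
        7.62616717e+01, -1.28007492e+01]), 'joint_vel': array([-0.04506431, -0.00426196,  0.04631198, -0.05931146,  0.01727371,
       -0.14649887]), 'joint_efforts': array([-8.20798032e-04, -4.12276196e+01, -2.59739131e+01, -1.48974304e-04,
        4.32958695e-03,  4.04844670e-06]), 'tcp_pos': array([117.41425843, 511.41924304, 230.73875007]), 'tool_rot': array([[-9.74628416e-01,  2.23828381e-01, -5.53077653e-04],
       [ 2.23828898e-01,  9.74627727e-01, -1.19112369e-03],
       [ 2.72437529e-04, -1.28469776e-03, -9.99999138e-01]]), 'ft_force': array([-0.68335904,  0.47192634, -0.04327235]), 'ft_torque': array([-0.01231268, -0.00981569,  0.0003825 ]), 'grip_force': 0.0, 'opening': 85.57497616798975} 18.700000000000003
top 49.70261299549584 258.79484206598414 191.6089712714264 [[-2.00004190e-04 -9.99996901e-01 -2.48159491e-03]
 [-9.94695597e-01  4.54204962e-04 -1.02861376e-01]
 [ 1.02862185e-01  2.44785882e-03 -9.94692605e-01]] [  11.63397997  471.18524105 1108.81450232]
side 56.0696472437494 258.21459342632494 193.82460339790785 [[ 0.99914982 -0.03747259 -0.01718827]
 [-0.03950311 -0.75091488 -0.65921646]
 [ 0.01179562  0.659335   -0.75175676]] [-463.70405831   67.00081465 1037.91764946]
```

View pics/top0.png

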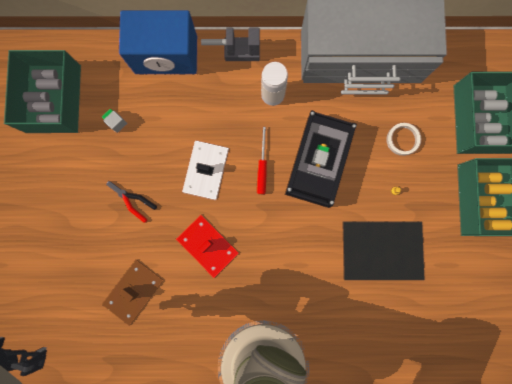

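View pics/side0.png

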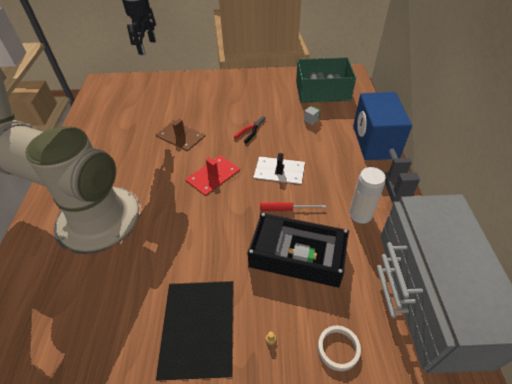

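The top view shows the panel (pale, black grip) near pixel (206,170). The housing is near (322,158), and its wide-margin end (-x, where the bar is) points toward the robot. The red and brown look-alikes are at (208,246) and (133,292). Next I'll measure both.

```bash
cat > h.py <<'E'
from workcell import arm
import cv2, numpy as np
def cam(n):
    d=arm.get_image(n); d["f"]=192/np.tan(np.radians(d["vertical_fov"]/2)); d["R"]=np.array(d["R"]);d["t"]=np.array(d["t"]); return d
def ray(d,px,z):
    px=np.atleast_2d(px).astype(float)
    v=np.c_[(px[:,0]-d["cx"])/d["f"],(px[:,1]-d["cy"])/d["f"],np.ones(len(px))]@d["R"]
    o=-d["R"].T@d["t"]; s=(z-o[2])/v[:,2]; return o+v*s[:,None]
def proj(d,X):
    c=np.atleast_2d(X)@d["R"].T+d["t"]; return np.c_[c[:,0]/c[:,2]*d["f"]+d["cx"],c[:,1]/c[:,2]*d["f"]+d["cy"]]
def blob(mask,near):
    cs,_=cv2.findContours(mask.astype(np.uint8),cv2.RETR_EXTERNAL,cv2.CHAIN_APPROX_NONE)
    cs=[c for c in cs if cv2.contourArea(c)>30]
    return min(cs,key=lambda c:np.hypot(*(c[:,0].mean(0)-near)))
def rect(d,c,z):
    P=ray(d,c[:,0]+0.0,z)[:,:2].astype(np.float32); r=cv2.minAreaRect(P); return r,cv2.boxPoints(r)
E
python3 - <<'E'
from h import *
for n,pn,pg,hn in(("top",(206,170),(206,169),(322,158)),("side",(280,170),(280,163),(299,248))):
    d=cam(n); im=d["color"].astype(int); mx=im.max(2); mn=im.min(2)
    pm=(mn>120)
    c=blob(pm,pn); r,b=rect(d,c,5); print(n,"panel",r,b.round(1).tolist())
    blk=(mx<50)
    c=blob(blk,pg); print("grip px",cv2.boundingRect(c), "at z55:",ray(d,c[:,0].mean(0),35).round(1))
    hs=(mx<60); c=blob(hs,hn); r,b=rect(d,c,70); print("housing",r,b.round(1).tolist())
    x,y=hn; crop=d["color"][y-60:y+60,x-70:x+70,::-1]; cv2.imwrite(f"pics/h_{n}.png",cv2.resize(crop,None,fx=5,fy=5,interpolation=cv2.INTER_CUBIC))
E
```

```text
top panel ((534.9915161132812, 161.89410400390625), (97.97952270507812, 152.11932373046875), 76.98104858398438) [[449.8999938964844, 131.3000030517578], [598.0999755859375, 97.0], [620.0999755859375, 192.5], [471.8999938964844, 226.8000030517578]]
grip px (198, 165, 15, 9) at z55: [[531.8 159.2  35. ]]
housing ((553.9195556640625, -152.63491821289062), (125.36737823486328, 233.92214965820312), 72.9217758178711) [[423.70001220703125, -178.1999969482422], [647.2999877929688, -246.89999389648438], [684.0999755859375, -127.0999984741211], [460.5, -58.400001525878906]]
side panel ((536.510009765625, 161.09518432617188), (100.24605560302734, 152.13394165039062), 77.1350326538086) [[451.20001220703125, 129.1999969482422], [599.5, 95.30000305175781], [621.7999877929688, 193.0], [473.5, 226.89999389648438]]
grip px (276, 154, 7, 20) at z55: [[536.3 153.   35. ]]
housing ((554.6497192382812, -174.47457885742188), (162.40003967285156, 228.06495666503906), 72.86226654052734) [[421.79998779296875, -218.5], [639.7000122070312, -285.70001220703125], [687.5, -130.5], [469.6000061035156, -63.29999923706055]]
```

View pics/h_top.png

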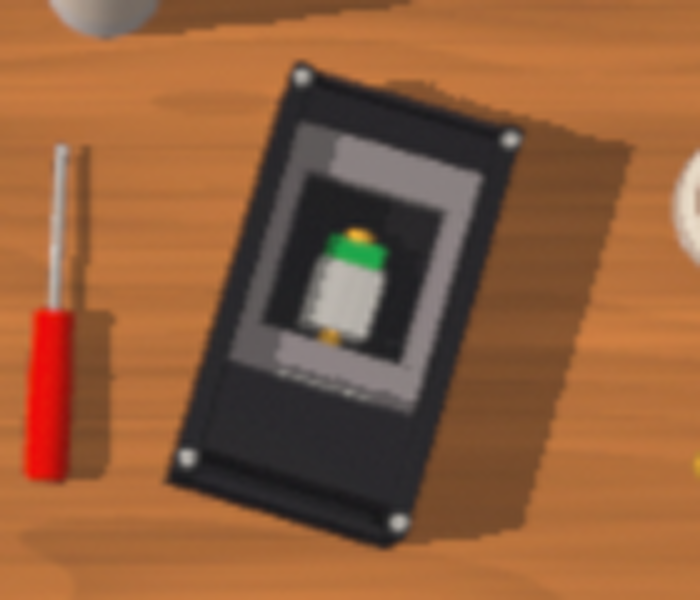

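View pics/h_side.png

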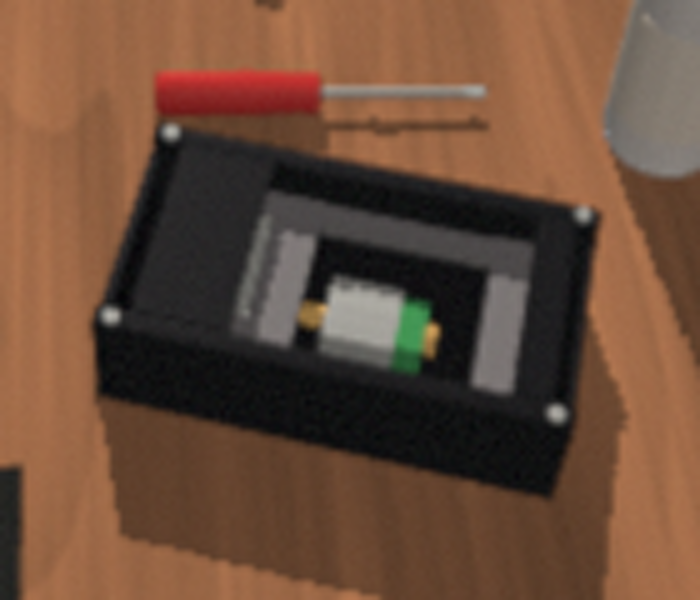

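The crops show bolts at the four rim corners. The +x lip edge runs through about top-crop (300,122)-(482,178) and the -x lip edge through (230,360)-(412,410), with the grey bar showing just inside it. That puts the -x end nearer the robot.

```bash
python3 - <<'E'
from h import *
T=cam("top");S=cam("side")
def tri(a,b):
    A=[];bb=[]
    for d,p in((T,a),(S,b)):
        u=(p[0]-d["cx"])/d["f"];v=(p[1]-d["cy"])/d["f"]
        for k,w in((0,u),(1,v)): A.append(d["R"][k]-w*d["R"][2]); bb.append(w*d["t"][2]-d["t"][k])
    return np.linalg.lstsq(np.array(A),np.array(bb),rcond=None)[0]
tp=lambda p:(252-.4+p[0]/5,98-.4+p[1]/5); sp=lambda p:(229-.4+p[0]/5,188-.4+p[1]/5)
# corners: far-left, far-right, near-right, near-left
tb=[(302,76),(511,139),(399,522),(187,457)]; sb=[(583,214),(556,412),(111,316),(171,132)]
P=np.array([tri(tp(a),sp(b)) for a,b in zip(tb,sb)]); print("bolts",P.round(1))
x=(P[0]+P[1]-P[2]-P[3])[:2]; yaw=np.degrees(np.arctan2(x[1],x[0])); c=P.mean(0)[:2]
e=x/np.linalg.norm(x); org=c+15*e; n=np.array([-e[1],e[0]])
print("yaw",yaw,"centre",c,"origin",org, [np.linalg.norm(P[i]-P[i-1]).round(1) for i in range(4)])
loc=lambda Q:np.c_[(Q[:,:2]-org)@e,(Q[:,:2]-org)@n].round(1).tolist()
print("bolts local",loc(P))
print("top +x lip z65",loc(ray(T,[tp((300,122)),tp((482,178)),tp((391,150))],65)))
print("top -x lip z70",loc(ray(T,[tp((230,360)),tp((412,410)),tp((275,375))],70)))
print("side +x lip z70",loc(ray(S,[sp((537,240)),sp((518,390))],70)))
print("side -x lip z65/70",loc(ray(S,[sp((275,165)),sp((234,330))],70)))
print("side bar lower front edge z45",loc(ray(S,[sp((283,232)),sp((262,335))],45)))
print("top bar face z57",loc(ray(T,[tp((280,367)),tp((411,405))],57)))
E
```

```text
bolts [[ 678.8 -130.9   70.4]
 [ 644.2 -241.6   71.1]
 [ 439.9 -178.5   69.1]
 [ 474.1  -67.8   70. ]]
yaw -17.143936124686054 centre [ 559.21419601 -154.72489815] origin [ 573.54770483 -159.1464957 ] [np.float64(214.2), np.float64(116.0), np.float64(213.8), np.float64(115.9)]
bolts local [[92.2, 58.0], [91.8, -58.0], [-122.0, -57.9], [-122.0, 57.9]]
top +x lip z65 [[68.8, 51.5], [68.0, -50.1], [68.4, 0.7]]
top -x lip z70 [[-66.7, 50.8], [-64.1, -48.3], [-67.4, 25.8]]
side +x lip z70 [[72.4, 37.1], [74.1, -49.8]]
side -x lip z65/70 [[-63.8, 50.5], [-61.7, -51.0]]
side bar lower front edge z45 [[-53.7, 27.9], [-50.8, -35.2]]
top bar face z57 [[-60.2, 23.7], [-59.3, -48.7]]
```

The frame shift reads about 0 to +5 mm, so I'll settle it by feel. The bolts sit at the expected height and spacing, which gives housing origin (573.5,-159.1) and yaw -17.1°. The panel is at (535.7,161.5), yaw -13.0°. I'm moving above the panel now.

{"api": "send_rows", "payload": {
  "targets": [
    [0.2, [0.0232, -0.0194, -0.0045], [0, 0, -5]],
    [0.2, [0.0232, -0.0194, -0.0045], [0, 0, -5]],
    [0.2, [0.0232, -0.0194, -0.0045], [0, 0, -5]],
    [0.2, [0.0232, -0.0194, -0.0045], [0, 0, -5]],
    [0.2, [0.0232, -0.0194, -0.0045], [0, 0, -5]],
    [0.2, [0.0232, -0.0194, -0.0045], [0, 0, -5]],
    [0.2, [0.0232, -0.0194, -0.0045], [0, 0, -5]],
    [0.2, [0.0232, -0.0194, -0.0045], [0, 0, -5]],
    [0.2, [0.0232, -0.0194, -0.0045], [0, 0, -5]],
    [0.2, [0.0232, -0.0194, -0.0045], [0, 0, -5]],
    [0.2, [0.0232, -0.0194, -0.0045], [0, 0, -5]],
    [0.2, [0.0232, -0.0194, -0.0045], [0, 0, -5]],
    [0.2, [0.0232, -0.0194, -0.0045], [0, 0, -5]],
    [0.2, [0.0232, -0.0194, -0.0045], [0, 0, -5]],
    [0.2, [0.0232, -0.0194, -0.0045], [0, 0, -5]],
    [0.2, [0.0232, -0.0194, -0.0045], [0, 0, -5]],
    [0.2, [0.0232, -0.0194, -0.0045], [0, 0, -5]],
    [0.2, [0.0232, -0.0194, -0.0045], [0, 0, -5]],
    [0.2, [0, 0, 0], [0, 0, 0]],
    [0.2, [0, 0, 0], [0, 0, 0]]
  ],
  "newtons": 80
}}

```text
t: 1.97
tcp_pos: [535.6, 161.6, 149.7]
tool_rot: [[0.225, 0.974, -0.001], [0.974, -0.225, -0.0], [-0.0, -0.001, -1.0]]
ft_force: [-0.8, 0.2, 0.8]
opening: 51.5
grip_force: 0.0
```

{"api": "send_rows", "payload": {
  "targets": [
    [0.2, [0, 0, -0.02], [0, 0, 0]],
    [0.2, [0, 0, -0.02], [0, 0, 0]],
    [0.2, [0, 0, -0.02], [0, 0, 0]],
    [0.2, [0, 0, -0.02], [0, 0, 0]],
    [0.2, [0, 0, -0.02], [0, 0, 0]],
    [0.2, [0, 0, -0.014], [0, 0, 0]],
    [0.2, [0, 0, -0.01], [0, 0, 0]],
    [0.2, [0, 0, -0.004], [0, 0, 0]],
    [0.2, [0, 0, 0], [0, 0, 0]],
    [-1, [0, 0, 0], [0, 0, 0]],
    [-1, [0, 0, 0], [0, 0, 0]],
    [-1, [0, 0, 0], [0, 0, 0]],
    [-1, [0, 0, 0], [0, 0, 0]],
    [-1, [0, 0, 0], [0, 0, 0]],
    [-1, [0, 0, 0], [0, 0, 0]],
    [-1, [0, 0, 0], [0, 0, 0]],
    [-1, [0, 0, 0], [0, 0, 0]]
  ],
  "newtons": 80
}}

```text
t: 3.38
tcp_pos: [535.7, 162.6, 23.3]
tool_rot: [[0.224, 0.975, 0.002], [0.975, -0.224, 0.0], [0.001, 0.001, -1.0]]
ft_force: [-0.8, 1.2, 7.3]
opening: 15.3
grip_force: 79.1
```

{"api": "send_rows", "payload": {
  "targets": [
    [-1, [0, 0, 0.005], [0, 0, 0]],
    [-1, [0, 0, 0.015], [0, 0, 0]],
    [-1, [0, 0, 0.025], [0, 0, 0]],
    [-1, [0, 0, 0.025], [0, 0, 0]],
    [-1, [0, 0, 0.025], [0, 0, 0]],
    [-1, [0, 0, 0.025], [0, 0, 0]],
    [-1, [0, 0, 0.025], [0, 0, 0]],
    [-1, [0, 0, 0.025], [0, 0, 0]],
    [-1, [0, 0, 0.01], [0, 0, 0]],
    [-1, [0, 0, 0], [0, 0, 0]],
    [-1, [0, 0, 0], [0, 0, 0]]
  ]
}}

```text
t: 4.3
tcp_pos: [534.8, 162.4, 201.3]
tool_rot: [[0.224, 0.975, -0.001], [0.975, -0.224, -0.0], [-0.0, -0.001, -1.0]]
ft_force: [-0.1, 0.4, -2.4]
opening: 15.1
grip_force: 78.4
```

```bash
python3 - <<'E'
from h import *
s=arm.state(); print(s["tcp_pos"],s["ft_force"],s["ft_torque"],s["grip_force"])
for n in("top","side"):
    d=cam(n); im=d["color"].astype(int)
    p=proj(d,s["tcp_pos"]-[0,0,20])[0]
    c=blob(im.min(2)>120,p); r,b=rect(d,c,s["tcp_pos"][2]-18)
    print(n,p,r,b.round(1).tolist())
    x,y=p.astype(int); x=max(x,80);y=max(y,80)
    cv2.imwrite(f"pics/p_{n}.png",cv2.resize(d["color"][y-80:y+80,x-80:x+80,::-1],None,fx=3.5,fy=3.5))
a=cv2.imread("pics/p_top.png");b=cv2.imread("pics/p_side.png")
cv2.imwrite("pics/p.png",cv2.resize(np.hstack([a,b]),(800,400)))
E
```

```text
[534.76026461 162.40989083 201.31188204] [-0.12096491  0.41158063 -2.3994208 ] [0.04030495 0.01787422 0.01407567] 78.35044026374817
top [195.03135733 158.18993851] ((541.58544921875, 122.46437072753906), (25.988143920898438, 122.07215881347656), 77.88216400146484) [[479.20001220703125, 122.5999984741211], [598.5, 96.9000015258789], [604.0, 122.4000015258789], [484.6000061035156, 148.0]]
side [280.02605047 124.33835096] ((536.1618041992188, 158.67684936523438), (100.5031967163086, 152.02928161621094), 76.85022735595703) [[450.70001220703125, 127.0], [598.7999877929688, 92.4000015258789], [621.5999755859375, 190.3000030517578], [473.6000061035156, 224.89999389648438]]
```

View pics/p.png

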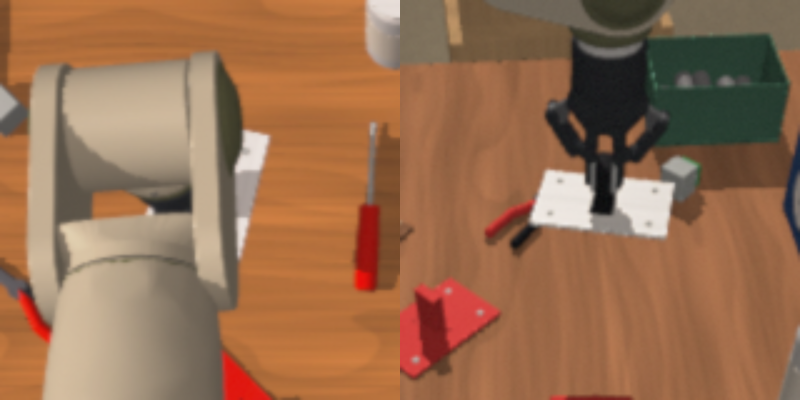

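Panel held level and square, white plate around side-crop (605,205), about 2 mm off the tool across its width. Carrying it to the housing.

{"api": "send_rows", "payload": {
  "targets": [
    [-1, [-0.002, -0.015, 0], [0, 0, -0.5]],
    [-1, [-0.002, -0.025, 0], [0, 0, -0.5]],
    [-1, [-0.002, -0.027, 0], [0, 0, -0.5]],
    [-1, [-0.002, -0.027, 0], [0, 0, -0.5]],
    [-1, [-0.002, -0.027, 0], [0, 0, -0.5]],
    [-1, [-0.002, -0.027, 0], [0, 0, -0.5]],
    [-1, [-0.002, -0.027, 0], [0, 0, -0.5]],
    [-1, [-0.002, -0.027, 0], [0, 0, -0.5]],
    [-1, [-0.002, -0.027, 0], [0, 0, -0.1]],
    [-1, [-0.002, -0.027, 0], [0, 0, 0]],
    [-1, [-0.002, -0.027, 0], [0, 0, 0]],
    [-1, [-0.002, -0.025, 0], [0, 0, 0]],
    [-1, [0, -0.015, 0], [0, 0, 0]],
    [-1, [0, -0.002, 0], [0, 0, 0]],
    [-1, [0, 0, 0], [0, 0, 0]],
    [-1, [0, 0, 0], [0, 0, 0]]
  ]
}}

```text
t: 5.73
tcp_pos: [510.9, -161.7, 201.4]
tool_rot: [[0.293, 0.956, -0.001], [0.956, -0.293, 0.001], [0.001, -0.002, -1.0]]
ft_force: [-0.3, 0.6, -3.9]
opening: 15.4
grip_force: 78.2
```

{"api": "send_rows", "payload": {
  "targets": [
    [-1, [0.0098, 0, 0], [-0.59, -1.91, 0]],
    [-1, [0.0098, 0, 0], [-0.59, -1.91, 0]],
    [-1, [0.0098, 0, -0.01], [-0.59, -1.91, 0]],
    [-1, [0.0098, 0, -0.015], [-0.59, -1.91, 0]],
    [-1, [0.0098, 0, -0.015], [-0.59, -1.91, 0]],
    [-1, [0.0098, 0, -0.015], [-0.59, -1.91, 0]],
    [-1, [0.0098, 0, -0.01], [-0.59, -1.91, 0]],
    [-1, [0.0095, -0.0006, -0.006], [-0.59, -1.91, 0]],
    [-1, [0, 0, 0], [0, 0, 0]],
    [-1, [0, 0, 0], [0, 0, 0]],
    [-1, [0, 0, 0], [0, 0, 0]]
  ]
}}

```text
t: 6.65
tcp_pos: [589.2, -162.6, 131.8]
tool_rot: [[0.292, 0.92, 0.263], [0.956, -0.281, -0.081], [-0.001, 0.275, -0.961]]
ft_force: [-0.4, -0.3, -1.7]
opening: 15.1
grip_force: 78.3
```

```bash
cat >> h.py <<'E'
ORG=np.array([573.5,-159.1]);Y=np.radians(-17.14);E_=np.array([np.cos(Y),np.sin(Y)]);N_=np.array([-np.sin(Y),np.cos(Y)])
def rep():
    s=arm.state(); R=s["tool_rot"]; p=s["tcp_pos"]; zp=-R[:,2]; xp=R[:,1]; P=p-23*zp; L=P-75*xp; H=P+75*xp
    l=lambda X:[round(float(v),1) for v in((X[:2]-ORG)@E_,(X[:2]-ORG)@N_,X[2])]
    th=np.degrees(np.arctan2(xp[2],np.hypot(xp[0],xp[1])))
    F=s["ft_force"]; print("t",s["t"],"P",l(P),"L",l(L),"H",l(H),"tilt",round(th,2),"F loc",(F[:2]@E_).round(1),(F[:2]@N_).round(1),F[2].round(1),"tcp",p.round(1),"tq",s["ft_torque"].round(2))
    return s
E
python3 - <<'E'
from h import *
rep(); d=cam("side"); p=proj(d,[573,-159,80])[0].astype(int); x,y=p
cv2.imwrite("pics/q.png",cv2.resize(d["color"][y-75:y+55,x-85:x+85,::-1],None,fx=4.5,fy=4.5,interpolation=cv2.INTER_CUBIC)); print(p)
E
```

```text
t 6.65 P [22.3, 1.3, 109.7] L [-49.8, 1.1, 89.0] H [94.4, 1.5, 130.3] tilt 15.96 F loc -0.3 -0.4 -1.7 tcp [ 589.2 -162.6  131.8] tq [ 0.07  0.32 -0.03]
[304 239]
```

View pics/q.png

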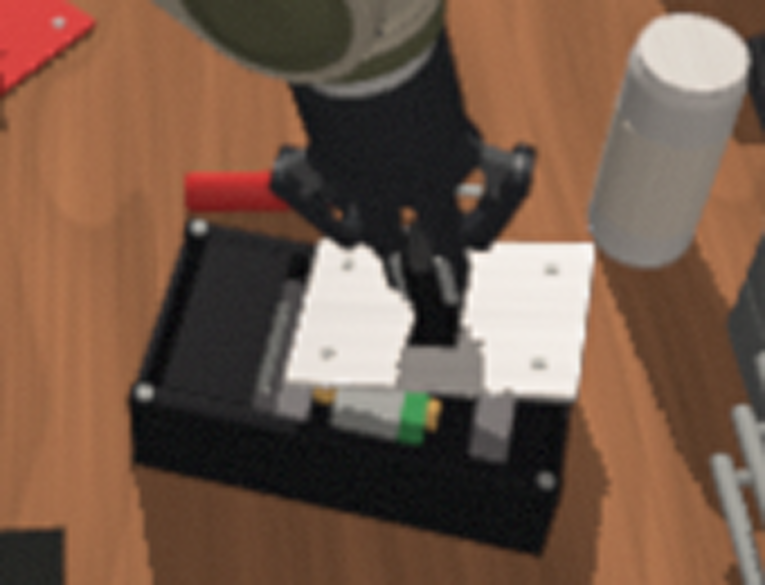

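The picture shows the panel slanted over the opening. Its low edge runs from crop (320,240) to (288,382) and the high edge from (593,243) to (582,397). I'll check the centring with rays.

```bash
python3 - <<'E'
from h import *
d=cam("side")
for q,z in(((320,240),93.8),((288,382),93.8),((593,243),135),((582,397),135)):
    X=ray(d,[219+q[0]/4.5-.4,164+q[1]/4.5-.4],z)[0][:2]-ORG; print((X@E_).round(1),(X@N_).round(1))
E
```

```text
-48.3 47.8
-45.6 -47.8
95.3 49.5
99.2 -46.8
```

{"api": "send_rows", "payload": {
  "targets": [
    [-1, [0, 0, -0.006], [0, 0, 0]],
    [-1, [0, 0, -0.008], [0, 0, 0]],
    [-1, [0, 0, -0.008], [0, 0, 0]],
    [-1, [0, 0, -0.006], [0, 0, 0]],
    [-1, [0, 0, -0.004], [0, 0, 0]],
    [-1, [0, 0, -0.003], [0, 0, 0]],
    [-1, [0, 0, -0.002], [0, 0, 0]],
    [-1, [0, 0, -0.002], [0, 0, 0]],
    [-1, [0, 0, 0], [0, 0, 0]],
    [-1, [0, 0, 0], [0, 0, 0]]
  ]
}}

```text
t: 7.58
tcp_pos: [589.4, -163.2, 92.5]
tool_rot: [[0.293, 0.919, 0.264], [0.956, -0.281, -0.081], [-0.001, 0.276, -0.961]]
ft_force: [0.1, -0.1, -2.2]
opening: 14.9
grip_force: 78.4
```

```bash
python3 -c "
from h import *
rep()"
```

```text
t 7.5833 P [22.7, 0.8, 70.3] L [-49.4, 0.6, 49.7] H [94.8, 0.9, 91.0] tilt 16.01 F loc 0.1 -0.1 -2.2 tcp [ 589.4 -163.2   92.5] tq [0.05 0.28 0.01]
```

{"api": "send_rows", "payload": {
  "targets": [
    [-1, [-0.00143, 0.00044, -0.0003], [0, 0, 0]],
    [-1, [-0.00143, 0.00044, -0.0003], [0, 0, 0]],
    [-1, [-0.00143, 0.00044, -0.0003], [0, 0, 0]],
    [-1, [-0.00143, 0.00044, 0], [0, 0, 0]],
    [-1, [-0.00143, 0.00044, 0], [0, 0, 0]],
    [-1, [-0.00143, 0.00044, 0], [0, 0, 0]],
    [-1, [-0.00143, 0.00044, 0], [0, 0, 0]],
    [-1, [-0.00143, 0.00044, 0], [0, 0, 0]],
    [-1, [-0.00143, 0.00044, 0], [0, 0, 0]],
    [-1, [-0.00143, 0.00044, 0], [0, 0, 0]],
    [-1, [-0.00143, 0.00044, 0], [0, 0, 0]],
    [-1, [-0.00143, 0.00044, 0], [0, 0, 0]],
    [-1, [0, 0, 0], [0, 0, 0]]
  ]
}}

```text
t: 8.67
tcp_pos: [572.2, -157.9, 91.7]
tool_rot: [[0.293, 0.919, 0.264], [0.956, -0.282, -0.082], [-0.001, 0.277, -0.961]]
ft_force: [3.2, -0.3, -3.4]
opening: 15.0
grip_force: 78.0
```

```bash
python3 -c "
from h import *
rep()"
```

```text
t 8.6667 P [4.8, 0.7, 69.6] L [-67.3, 0.6, 48.8] H [76.9, 0.9, 90.3] tilt 16.05 F loc 3.1 0.6 -3.4 tcp [ 572.2 -157.9   91.7] tq [-0.09 -0.62 -0.02]
```

{"api": "send_rows", "payload": {
  "targets": [
    [-1, [-0.00115, 0.00035, 0], [0, 0, 0]],
    [-1, [-0.00115, 0.00035, 0], [0, 0, 0]],
    [-1, [-0.00115, 0.00035, 0], [0, 0, 0]],
    [-1, [-0.00115, 0.00035, 0], [0, 0, 0]],
    [-1, [-0.00115, 0.00035, 0], [0, 0, 0]],
    [-1, [-0.00115, 0.00035, 0], [0, 0, 0]],
    [-1, [-0.00115, 0.00035, 0], [0, 0, 0]],
    [-1, [0, 0, 0], [0, 0, 0]],
    [-1, [0, 0, 0], [0, 0, 0]]
  ]
}}

```text
t: 9.42
tcp_pos: [564.7, -155.7, 91.9]
tool_rot: [[0.293, 0.918, 0.265], [0.956, -0.282, -0.082], [-0.001, 0.278, -0.961]]
ft_force: [7.1, -2.0, -4.9]
opening: 14.7
grip_force: 77.9
```

```bash
python3 -c "
from h import *
rep()"
```

```text
t 9.4167 P [-3.0, 0.6, 69.8] L [-75.0, 0.5, 49.0] H [69.1, 0.8, 90.6] tilt 16.13 F loc 7.3 0.1 -4.9 tcp [ 564.7 -155.7   91.9] tq [-0.24 -1.2  -0.04]
```

{"api": "send_rows", "payload": {
  "targets": [
    [-1, [-0.00096, 0.00029, 0], [0, 0, 0]],
    [-1, [-0.00096, 0.00029, 0], [0, 0, 0]],
    [-1, [-0.00096, 0.00029, 0], [0, 0, 0]],
    [-1, [-0.00096, 0.00029, 0], [0, 0, 0]],
    [-1, [-0.00096, 0.00029, 0], [0, 0, 0]],
    [-1, [0, 0, 0], [0, 0, 0]],
    [-1, [0, 0, 0], [0, 0, 0]]
  ]
}}

```text
t: 10.0
tcp_pos: [560.3, -154.4, 92.1]
tool_rot: [[0.294, 0.918, 0.266], [0.956, -0.282, -0.083], [-0.001, 0.279, -0.96]]
ft_force: [8.7, -1.4, -5.0]
opening: 15.1
grip_force: 77.9
```

```bash
python3 -c "
from h import *
rep()"
```

```text
t 10.0 P [-7.6, 0.6, 70.0] L [-79.6, 0.5, 49.1] H [64.5, 0.7, 90.9] tilt 16.2 F loc 8.7 1.2 -5.0 tcp [ 560.3 -154.4   92.1] tq [-0.33 -1.62  0.03]
```

{"api": "send_rows", "payload": {
  "targets": [
    [-1, [-0.00067, 0.0002, 0], [0, 0, 0]],
    [-1, [-0.00067, 0.0002, 0], [0, 0, 0]],
    [-1, [-0.00067, 0.0002, 0], [0, 0, 0]],
    [-1, [-0.00067, 0.0002, 0], [0, 0, 0]],
    [-1, [0, 0, 0], [0, 0, 0]],
    [-1, [0, 0, 0], [0, 0, 0]]
  ]
}}

```text
t: 10.5
tcp_pos: [557.9, -153.7, 92.2]
tool_rot: [[0.294, 0.918, 0.267], [0.956, -0.282, -0.083], [-0.001, 0.28, -0.96]]
ft_force: [9.8, -1.4, -5.6]
opening: 14.9
grip_force: 77.9
```

```bash
python3 -c "
from h import *
rep()"
```

```text
t 10.5 P [-10.1, 0.5, 70.1] L [-82.1, 0.4, 49.1] H [61.9, 0.6, 91.1] tilt 16.24 F loc 9.8 1.6 -5.6 tcp [ 557.9 -153.7   92.2] tq [-0.28 -1.85 -0.02]
```

{"api": "send_rows", "payload": {
  "targets": [
    [-1, [-0.00048, 0.00015, 0], [0, 0, 0]],
    [-1, [-0.00048, 0.00015, 0], [0, 0, 0]],
    [-1, [-0.00048, 0.00015, 0], [0, 0, 0]],
    [-1, [0, 0, 0], [0, 0, 0]],
    [-1, [0, 0, 0], [0, 0, 0]]
  ]
}}

```text
t: 10.92
tcp_pos: [557.0, -153.4, 92.4]
tool_rot: [[0.294, 0.917, 0.269], [0.956, -0.282, -0.084], [-0.001, 0.281, -0.96]]
ft_force: [13.7, -1.6, -7.4]
opening: 15.0
grip_force: 78.2
```

```bash
python3 -c "
from h import *
rep()"
```

```text
t 10.9167 P [-11.0, 0.5, 70.4] L [-83.0, 0.4, 49.3] H [61.0, 0.6, 91.5] tilt 16.33 F loc 13.5 2.5 -7.4 tcp [ 557.  -153.4   92.4] tq [-0.27 -2.36  0.01]
```

The stop is clear: force jumped from 9.8 to 13.7 N in under 1 mm, near where it was expected. Now I'll swing the high end down while staying against the stop.

{"api": "send_rows", "payload": {
  "targets": [
    [-1, [0.00062, -0.00019, -0.0014], [0.311, 1.008, 0]],
    [-1, [0.00062, -0.00019, -0.0014], [0.311, 1.008, 0]],
    [-1, [0.00062, -0.00019, -0.0014], [0.311, 1.008, 0]],
    [-1, [0.00062, -0.00019, -0.0014], [0.311, 1.008, 0]],
    [-1, [0.00062, -0.00019, -0.0014], [0.311, 1.008, 0]],
    [-1, [0.00062, -0.00019, -0.0014], [0.311, 1.008, 0]],
    [-1, [0, 0, 0], [0, 0, 0]],
    [-1, [0, 0, 0], [0, 0, 0]]
  ]
}}

```text
t: 11.58
tcp_pos: [561.1, -154.7, 84.5]
tool_rot: [[0.293, 0.941, 0.166], [0.956, -0.289, -0.052], [-0.001, 0.174, -0.985]]
ft_force: [10.7, -1.6, -0.4]
opening: 15.1
grip_force: 79.8
```

```bash
python3 -c "
from h import *
rep()"
```

```text
t 11.5833 P [-9.2, 0.6, 61.8] L [-83.0, 0.5, 48.8] H [64.7, 0.7, 74.9] tilt 10.04 F loc 10.7 1.7 -0.4 tcp [ 561.1 -154.7   84.5] tq [-0.24 -1.97  0.01]
```

{"api": "send_rows", "payload": {
  "targets": [
    [-1, [0.00038, -0.00012, -0.00106], [0.221, 0.717, 0]],
    [-1, [0.00038, -0.00012, -0.00106], [0.221, 0.717, 0]],
    [-1, [0.00038, -0.00012, -0.00106], [0.221, 0.717, 0]],
    [-1, [0.00038, -0.00012, -0.00106], [0.221, 0.717, 0]],
    [-1, [0, 0, 0], [0, 0, 0]],
    [-1, [0, 0, 0], [0, 0, 0]]
  ]
}}

```text
t: 12.08
tcp_pos: [562.7, -155.2, 80.6]
tool_rot: [[0.293, 0.949, 0.118], [0.956, -0.291, -0.037], [-0.001, 0.123, -0.992]]
ft_force: [11.2, -0.9, 2.5]
opening: 15.1
grip_force: 80.4
```

```bash
python3 - <<'E'
from h import *
rep(); d=cam("side"); p=proj(d,[573,-159,80])[0].astype(int); x,y=p
cv2.imwrite("pics/r.png",cv2.resize(d["color"][y-45:y+55,x-75:x+75,::-1],None,fx=5.3,fy=5.3,interpolation=cv2.INTER_CUBIC)); print(p)
E
```

```text
t 12.0833 P [-8.6, 0.6, 57.8] L [-83.0, 0.4, 48.5] H [65.8, 0.7, 67.0] tilt 7.07 F loc 11.0 2.5 2.5 tcp [ 562.7 -155.2   80.6] tq [-0.18 -1.76 -0.06]
[304 239]
```

View pics/r.png

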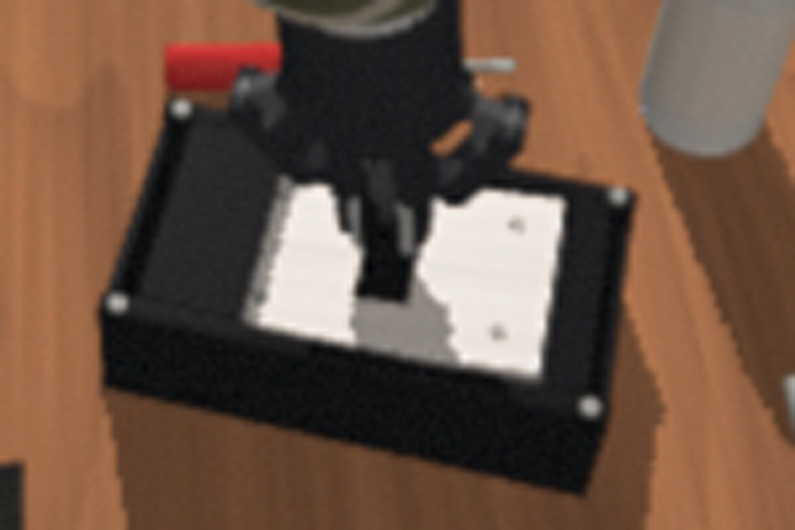

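The low end is under the -x lip, and the high edge, crop (565,200)-(545,378), is just inside the +x lip edge. The force and moment say the low end is resting on its ledge, so I'll keep pivoting about it.

{"api": "send_rows", "payload": {
  "targets": [
    [-1, [0.00033, -0.0001, -0.0009], [0.221, 0.717, 0]],
    [-1, [0.00033, -0.0001, -0.0009], [0.221, 0.717, 0]],
    [-1, [0, 0, 0], [0, 0, 0]],
    [-1, [0, 0, 0], [0, 0, 0]]
  ]
}}

```text
t: 12.47
tcp_pos: [563.4, -155.4, 78.7]
tool_rot: [[0.293, 0.951, 0.093], [0.956, -0.292, -0.029], [-0.001, 0.097, -0.995]]
ft_force: [10.5, -1.0, 1.8]
opening: 15.0
grip_force: 80.5
```

```bash
python3 - <<'E'
from h import *
rep(); d=cam("side")
for z in(64,70,76):
    print(z,[((X[:2]-ORG)@E_).round(1) for X in ray(d,[[229+565/5.3-.4,194+200/5.3-.4],[229+545/5.3-.4,194+378/5.3-.4]],z)])
E
```

```text
t 12.4667 P [-8.5, 0.6, 55.8] L [-83.2, 0.5, 48.5] H [66.1, 0.7, 63.1] tilt 5.57 F loc 10.4 2.1 1.8 tcp [ 563.4 -155.4   78.7] tq [-0.2  -1.78 -0.03]
64 [np.float64(69.2), np.float64(72.5)]
70 [np.float64(68.9), np.float64(72.2)]
76 [np.float64(68.6), np.float64(71.8)]
```

{"api": "send_rows", "payload": {
  "targets": [
    [-1, [0.00033, -0.0001, -0.00098], [0.221, 0.717, 0]],
    [-1, [0.00033, -0.0001, -0.00098], [0.221, 0.717, 0]],
    [-1, [0.00033, -0.0001, -0.00098], [0.221, 0.717, 0]],
    [-1, [0.00033, -0.0001, -0.00098], [0.221, 0.717, 0]],
    [-1, [0, 0, 0], [0, 0, 0]],
    [-1, [0, 0, 0], [0, 0, 0]]
  ]
}}

```text
t: 13.02
tcp_pos: [564.7, -155.7, 74.8]
tool_rot: [[0.293, 0.955, 0.043], [0.956, -0.293, -0.014], [-0.001, 0.045, -0.999]]
ft_force: [9.8, -0.8, 1.9]
opening: 15.4
grip_force: 80.4
```

```bash
python3 - <<'E'
from h import *
rep()
E
```

```text
t 13.0167 P [-8.4, 0.6, 51.8] L [-83.3, 0.5, 48.4] H [66.5, 0.7, 55.1] tilt 2.56 F loc 9.6 2.2 1.9 tcp [ 564.7 -155.7   74.8] tq [-0.26 -1.71 -0.06]
```

{"api": "send_rows", "payload": {
  "targets": [
    [-1, [0.00025, -8e-05, -0.00096], [0.221, 0.717, 0]],
    [-1, [0.00025, -8e-05, -0.00096], [0.221, 0.717, 0]],
    [-1, [0.00025, -8e-05, -0.00096], [0.221, 0.717, 0]],
    [-1, [0, 0, 0], [0, 0, 0]],
    [-1, [0, 0, 0], [0, 0, 0]]
  ]
}}

```text
t: 13.43
tcp_pos: [565.4, -156.0, 71.8]
tool_rot: [[0.293, 0.956, 0.005], [0.956, -0.293, -0.002], [-0.001, 0.005, -1.0]]
ft_force: [10.2, -1.6, 3.2]
opening: 15.0
grip_force: 80.5
```

```bash
python3 - <<'E'
from h import *
rep()
E
```

```text
t 13.4333 P [-8.5, 0.6, 48.8] L [-83.5, 0.5, 48.4] H [66.5, 0.7, 49.2] tilt 0.31 F loc 10.2 1.5 3.2 tcp [ 565.4 -156.    71.8] tq [-0.22 -1.67 -0.09]
```

{"api": "send_rows", "payload": {
  "targets": [
    [-1, [0, 0, -0.0005], [0, 0, 0]],
    [-1, [0, 0, -0.0005], [0, 0, 0]],
    [-1, [0, 0, 0], [0, 0, 0]],
    [-1, [0, 0, 0], [0, 0, 0]]
  ]
}}

```text
t: 13.77
tcp_pos: [565.3, -156.0, 70.9]
tool_rot: [[0.293, 0.956, 0.005], [0.956, -0.293, -0.002], [-0.001, 0.006, -1.0]]
ft_force: [10.3, -2.4, 2.7]
opening: 15.0
grip_force: 80.6
```

```bash
python3 - <<'E'
from h import *
rep()
E
```

```text
t 13.7667 P [-8.6, 0.5, 47.9] L [-83.6, 0.4, 47.5] H [66.4, 0.6, 48.3] tilt 0.32 F loc 10.6 0.7 2.7 tcp [ 565.3 -156.    70.9] tq [-0.25 -1.63 -0.05]
```

{"api": "send_rows", "payload": {
  "targets": [
    [-1, [0, 0, -0.0005], [0, 0, 0]],
    [-1, [0, 0, -0.0005], [0, 0, 0]],
    [-1, [0, 0, -0.0005], [0, 0, 0]],
    [-1, [0, 0, 0], [0, 0, 0]],
    [-1, [0, 0, 0], [0, 0, 0]]
  ]
}}

```text
t: 14.18
tcp_pos: [565.3, -156.1, 69.5]
tool_rot: [[0.293, 0.956, 0.005], [0.956, -0.293, -0.002], [-0.001, 0.006, -1.0]]
ft_force: [10.1, -3.0, 2.3]
opening: 15.6
grip_force: 80.7
```

```bash
python3 - <<'E'
from h import *
rep()
E
```

```text
t 14.1833 P [-8.6, 0.4, 46.5] L [-83.6, 0.3, 46.0] H [66.4, 0.5, 46.9] tilt 0.32 F loc 10.5 0.1 2.3 tcp [ 565.3 -156.1   69.5] tq [-0.37 -1.52 -0.02]
```

{"api": "send_rows", "payload": {
  "targets": [
    [-1, [0, 0, -0.0005], [0, 0, 0]],
    [-1, [0, 0, -0.0005], [0, 0, 0]],
    [-1, [0, 0, 0], [0, 0, 0]],
    [-1, [0, 0, 0], [0, 0, 0]]
  ]
}}

```text
t: 14.52
tcp_pos: [565.3, -156.2, 68.6]
tool_rot: [[0.293, 0.956, 0.005], [0.956, -0.293, -0.003], [-0.001, 0.006, -1.0]]
ft_force: [10.3, -3.3, 4.7]
opening: 15.1
grip_force: 80.8
```

```bash
python3 - <<'E'
from h import *
rep()
E
```

```text
t 14.5167 P [-8.5, 0.4, 45.6] L [-83.5, 0.2, 45.2] H [66.5, 0.5, 46.1] tilt 0.33 F loc 10.8 -0.1 4.7 tcp [ 565.3 -156.2   68.6] tq [-0.29 -1.45 -0.07]
```

{"api": "send_rows", "payload": {
  "targets": [
    [-1, [0.00055, -0.00017, 0], [0.015, 0.05, 0]],
    [-1, [0.00055, -0.00017, 0], [0.015, 0.05, 0]],
    [-1, [0.00055, -0.00017, 0], [0.015, 0.05, 0]],
    [-1, [0.00055, -0.00017, 0], [0.015, 0.05, 0]],
    [-1, [0.00055, -0.00017, 0], [0.015, 0.05, 0]],
    [-1, [0.00055, -0.00017, 0], [0.015, 0.05, 0]],
    [-1, [0.00055, -0.00017, 0], [0, 0, 0]],
    [-1, [0.00055, -0.00017, 0], [0, 0, 0]],
    [-1, [0.00055, -0.00017, 0], [0, 0, 0]],
    [-1, [0.00055, -0.00017, 0], [0, 0, 0]],
    [-1, [0.00055, -0.00017, 0], [0, 0, 0]],
    [-1, [0, 0, 0], [0, 0, 0]],
    [-1, [0, 0, 0], [0, 0, 0]]
  ]
}}

```text
t: 15.6
tcp_pos: [570.8, -157.8, 68.3]
tool_rot: [[0.293, 0.956, -0.002], [0.956, -0.293, -0.0], [-0.001, -0.001, -1.0]]
ft_force: [7.5, -1.8, 4.0]
opening: 15.3
grip_force: 80.9
```

```bash
python3 - <<'E'
from h import *
rep()
E
```

```text
t 15.6 P [-3.0, 0.4, 45.3] L [-78.0, 0.3, 45.4] H [72.0, 0.5, 45.2] tilt -0.08 F loc 7.7 0.5 4.0 tcp [ 570.8 -157.8   68.3] tq [-0.24 -1.24  0.02]
```

{"api": "send_rows", "payload": {
  "targets": [
    [-1, [0.00048, -0.00015, 0], [0, 0, 0]],
    [-1, [0.00048, -0.00015, 0], [0, 0, 0]],
    [-1, [0.00048, -0.00015, 0], [0, 0, 0]],
    [-1, [0.00048, -0.00015, 0], [0, 0, 0]],
    [-1, [0, 0, 0], [0, 0, 0]],
    [-1, [0, 0, 0], [0, 0, 0]]
  ]
}}

```text
t: 16.1
tcp_pos: [572.5, -158.4, 68.3]
tool_rot: [[0.293, 0.956, -0.002], [0.956, -0.293, -0.0], [-0.001, -0.002, -1.0]]
ft_force: [4.8, -0.5, 5.1]
opening: 15.1
grip_force: 81.0
```

```bash
python3 - <<'E'
from h import *
rep()
E
```

```text
t 16.1 P [-1.2, 0.4, 45.3] L [-76.2, 0.3, 45.5] H [73.8, 0.5, 45.2] tilt -0.12 F loc 4.8 1.0 5.1 tcp [ 572.5 -158.4   68.3] tq [-0.22 -1.08  0.03]
```

{"api": "send_rows", "payload": {
  "targets": [
    [-1, [0.0004, -0.00012, 0], [0, 0, 0]],
    [-1, [0.0004, -0.00012, 0], [0, 0, 0]],
    [-1, [0, 0, 0], [0, 0, 0]],
    [-1, [0, 0, 0], [0, 0, 0]]
  ]
}}

```text
t: 16.43
tcp_pos: [573.2, -158.6, 68.3]
tool_rot: [[0.293, 0.956, -0.002], [0.956, -0.293, -0.0], [-0.001, -0.002, -1.0]]
ft_force: [3.9, -1.0, 5.0]
opening: 15.5
grip_force: 81.0
```

```bash
python3 - <<'E'
from h import *
rep()
E
```

```text
t 16.4333 P [-0.5, 0.4, 45.3] L [-75.5, 0.3, 45.5] H [74.5, 0.5, 45.1] tilt -0.13 F loc 4.1 0.2 5.0 tcp [ 573.2 -158.6   68.3] tq [-0.2  -0.98  0.  ]
```

{"api": "send_rows", "payload": {
  "targets": [
    [-1, [0.0004, -0.00012, 0], [0, 0, 0]],
    [-1, [0.0004, -0.00012, 0], [0, 0, 0]],
    [-1, [0, 0, 0], [0, 0, 0]],
    [-1, [0, 0, 0], [0, 0, 0]]
  ]
}}

```text
t: 16.77
tcp_pos: [573.9, -158.8, 68.3]
tool_rot: [[0.293, 0.956, -0.003], [0.956, -0.293, -0.0], [-0.001, -0.003, -1.0]]
ft_force: [3.5, -1.2, 6.3]
opening: 15.0
grip_force: 81.1
```

```bash
python3 - <<'E'
from h import *
rep()
E
```

```text
t 16.7667 P [0.2, 0.4, 45.3] L [-74.8, 0.3, 45.5] H [75.2, 0.5, 45.1] tilt -0.15 F loc 3.7 -0.1 6.3 tcp [ 573.9 -158.8   68.3] tq [-0.13 -0.95  0.02]
```

{"api": "send_rows", "payload": {
  "targets": [
    [-1, [0.0004, -0.00012, 0], [0, 0, 0]],
    [-1, [0.0004, -0.00012, 0], [0, 0, 0]],
    [-1, [0, 0, 0], [0, 0, 0]],
    [-1, [0, 0, 0], [0, 0, 0]]
  ]
}}

```text
t: 17.1
tcp_pos: [573.9, -158.8, 68.3]
tool_rot: [[0.293, 0.956, -0.005], [0.956, -0.293, 0.001], [-0.001, -0.005, -1.0]]
ft_force: [-3.2, -0.7, 7.6]
opening: 15.1
grip_force: 81.4
```

```bash
python3 - <<'E'
from h import *
rep()
E
```

```text
t 17.1 P [0.2, 0.4, 45.3] L [-74.8, 0.3, 45.7] H [75.2, 0.6, 45.0] tilt -0.28 F loc -2.9 -1.6 7.6 tcp [ 573.9 -158.8   68.3] tq [-0.08 -0.28  0.  ]
```

The panel is home: the force reversed after about 9 mm of travel. I'll ease off the load and release.

{"api": "send_rows", "payload": {
  "targets": [
    [-1, [-0.0004, 0.00012, 0.0004], [0, 0, 0]],
    [-1, [0, 0, 0.0002], [0, 0, 0]],
    [-1, [0, 0, 0], [0, 0, 0]],
    [-0.5, [0, 0, 0], [0, 0, 0]],
    [-0.3, [0, 0, 0], [0, 0, 0]],
    [-0.1, [0, 0, 0], [0, 0, 0]],
    [0.1, [0, 0, 0], [0, 0, 0]],
    [0.1, [0, 0, 0], [0, 0, 0]],
    [0.1, [0, 0, 0], [0, 0, 0]]
  ],
  "newtons": 20
}}

```text
t: 17.85
tcp_pos: [572.9, -158.1, 67.0]
tool_rot: [[0.293, 0.956, -0.007], [0.956, -0.293, 0.002], [-0.0, -0.008, -1.0]]
ft_force: [-0.0, -0.1, 1.3]
opening: 46.8
grip_force: 0.0
```

```bash
python3 - <<'E'
from h import *
s=rep(); print(s["opening"],s["grip_force"])
E
```

```text
t 17.85 P [-1.1, 0.8, 44.0] L [-76.1, 0.6, 44.6] H [73.9, 0.9, 43.5] tilt -0.44 F loc 0.0 -0.1 1.3 tcp [ 572.9 -158.1   67. ] tq [-0.02 -0.04 -0.04]
46.84130196349404 0.0
```

Released with no load on the tool. Retracting straight up, then toward the robot so I can take a look.

{"api": "send_rows", "payload": {
  "targets": [
    [0.1, [0, 0, 0.005], [0, 0, 0]],
    [0.1, [0, 0, 0.01], [0, 0, 0]],
    [0.1, [0, 0, 0.02], [0, 0, 0]],
    [0.1, [0, 0, 0.025], [0, 0, 0]],
    [0.1, [0, 0, 0.025], [0, 0, 0]],
    [0.1, [0, 0, 0.025], [0, 0, 0]],
    [0.1, [-0.01, 0.01, 0.025], [0, 0, 0]],
    [0.1, [-0.02, 0.02, 0.02], [0, 0, 0]],
    [0.1, [-0.025, 0.025, 0], [0, 0, 0]],
    [0.1, [-0.025, 0.025, 0], [0, 0, 0]],
    [0.1, [-0.025, 0.025, 0], [0, 0, 0]],
    [0.1, [-0.025, 0.025, 0], [0, 0, 0]],
    [0.1, [-0.02, 0.02, 0], [0, 0, 0]],
    [0.1, [0, 0, 0], [0, 0, 0]],
    [0.1, [0, 0, 0], [0, 0, 0]],
    [0.1, [0, 0, 0], [0, 0, 0]]
  ]
}}

```text
t: 19.18
tcp_pos: [423.6, -8.6, 223.0]
tool_rot: [[0.293, 0.956, -0.005], [0.956, -0.293, 0.001], [-0.0, -0.005, -1.0]]
ft_force: [-0.0, 0.2, 0.4]
opening: 47.2
grip_force: 0.0
```

```bash
python3 - <<'E'
from h import *
rep(); o=[]
for n in("top","side"):
    d=cam(n); x,y=proj(d,[560,-155,60])[0].astype(int)
    o.append(cv2.resize(d["color"][y-55:y+55,x-75:x+75,::-1],(400,293),interpolation=cv2.INTER_CUBIC)); print(n,x,y)
cv2.imwrite("pics/s.png",cv2.resize(np.hstack(o),(800,293)))
E
```

```text
t 19.1833 P [-187.7, 99.6, 200.0] L [-262.7, 99.5, 200.4] H [-112.7, 99.8, 199.6] tilt -0.31 F loc -0.1 0.1 0.4 tcp [423.6  -8.6 223. ] tq [-0.01 -0.03  0.01]
top 321 157
side 298 242
```

View pics/s.png

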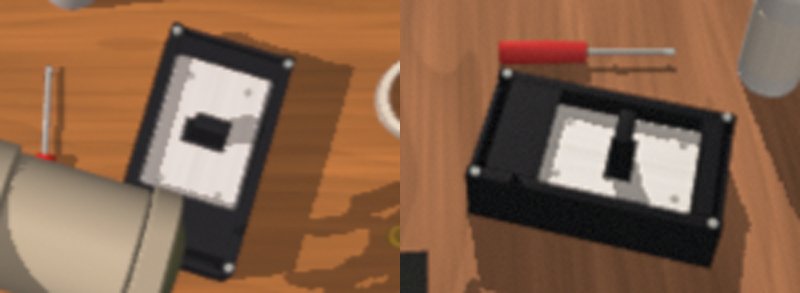

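The panel lies flat in the opening under both lips, with its grip at about (207,132) in the top crop and (622,150) in the side crop. The arm is clear and the screwdriver and can haven't moved, so I'm handing in.

```bash
python3 -c "
from workcell import arm
print(arm.close_job())"
```

```text
the job is handed in; nothing more can be done
None
```

The job is handed in: the panel lies flat under both lips, home against the +x end wall by feel, and released; the hand-in returned no verdict, and the bar's reading and the contact force could not be read directly.

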